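# Set the controller dial to the red line and press the button

## Task

With the fingertip pushing against the yellow fin, turn the black dial of the grey controller until its white index mark lines up with the red line on the scale ring, and take the finger off it. Then press the green button all the way down and let it come back up. Only push: do not pinch the fin, do not press the button before the dial is set, and leave the wagon, the paint jar and the steel block where they are.

Things in the scene. Friction and masses are not known exactly. Their poses are not given: they have to be found in the camera images.
- unit: Train controller, a flat grey box fixed to the bench: 124 mm (its x) by 184 mm (its y), top 34 mm high. Origin at the centre of its underside; x points to its back (away from the robot), y to its left, z up. Dial axis at x = 0, y = -24 mm, button at x = 0, y = +62 mm of this frame. A tall cabinet and bins stand behind it and to its left, beyond about x = 0.6 m: come in over the bench's front half.
- collar: Fixed aluminium scale ring round the dial, 116 mm outer diameter, flat top 42 mm above the bench, with short black scale lines every 15 degrees and one red line with a red flag at its outer end. Origin on the dial axis, 34 mm above the bench; the red line lies along this body's -x direction. The ring does not turn.
- red_line (a point): Inner end of the red line on the scale ring, 44.5 mm from the dial axis, 43.5 mm above the bench. The mark is set when index_mark coincides with this point.
- dial (a joint): Angle of the black dial (88 mm diameter, flat top 43.5 mm above the bench), rad, growing counter-clockwise seen from above. At 0 the white index mark points along the unit's -x (its front). It turns freely both ways, more than a full turn from any start, has about 0.05 N m of friction, has no spring and stays where it is left.
- index_mark (a point): Outer end of the white index mark (3 mm wide) on the dial's edge, 44.5 mm from the dial axis, 43.5 mm above the bench; it turns with the dial.
- fin (a point): Centre of the top edge of the yellow finger fin that stands on the dial and turns with it. The fin is a thin upright plate, 12 mm thick, 26 mm long along the radius (from 7 to 33 mm from the dial axis, on the same radius as the white mark), and stands 24 mm proud of the dial; its top is 67.5 mm above the bench, this point 20 mm from the dial axis. Push on one of its two flat sides; pressing on both sides at once counts as pinching.
- green_button (a joint): Travel of the green push button, m: 0 = up, 0.007 = fully down. It springs back; fully down takes about 5 N.
- green_button_top (a point): Centre of the top of the green button (28 mm diameter cap), 57 mm above the bench when up and 50 mm when fully down. The cap stands in a black round housing of 44 mm diameter whose rim is 46 mm above the bench.
- wagon: Loose red model goods wagon, 28 x 126 x 34 mm, standing left of the controller; origin at the centre of its underside. To be left alone.
- paint_jar: Loose small red paint jar with black cap, 26 mm diameter, 34 mm high, right of the controller; origin at the centre of its underside. To be left alone.
- steel_block: Loose steel gauge block, 16 x 40 x 16 mm, right of the controller; origin at the centre of its underside. To be left alone.

How it is judged:
By the outcome, as a careful person would: the job done as asked, in the order asked, and still so for the second after the job is handed in, with the robot touching nothing.
It also fails if it takes over 51 s, if anything falls off the work surface, if the arm or the gripper's body presses on something with over 40 N, if the wrist force passes 120 N, or if a joint passes its speed limit or range.

## Robot

A 7-joint arm with a two-finger parallel gripper is mounted at the origin on a cart in front of the work surface, level with it; the furniture and walls round the work are solid. World frame = base frame: x ahead of the robot, y to its left, z up, the work surface at z = 0. Lengths are in m, angles in rad, forces in N, time in s.
With the tool pointing down it reaches from about 0.4 to 0.875 m from the base axis. Payload 6.5 kg.
Tool frame: the origin (TCP) lies on the front face of the gripper's body, between the roots of the fingers; the fingertips stand 64 mm ahead of it and the grasp point (between the pads) lies 45 mm ahead of it; z points along the fingers, y is the line along which they close (so a half turn about z gives the same grasp; the last joint's range is limited). The gripper opens to 88 mm and grips with 3 to 60 N. Pads are 18 mm wide; open, the fingers measure 123 mm over their backs; the gripper's body (75 mm by 187 mm) begins 45 mm behind the grasp point.
Start: joints at [-1.41, 0.536, -0.004, 1.538, 0.003, 1.067, -0.071], TCP at [0.146, 0.633, 0.303] pointing down, gripper open.
Joint ranges: [-2.7, 2.7], [-0.37, 2.16], [-1.27, 1.26], [0.24, 2.4], [-1.31, 4.45], [0.19, 1.91], [-2.76, 2.76]. Speed limits (rad/s): [2.39, 2.39, 3.14, 3.14, 3.14, 3.14, 3.14].

## Interface

Orientations are given as [roll, pitch, yaw] about the fixed x, y, z axes, in that order (R = Rz(yaw) Ry(pitch) Rx(roll)).
In Python, from workcell import * gives the robot as it stands.
- The arm moves only by the tool carry_out, never from a script. Its argument "steps" is one flat list of numbers, 7 for each row, row after row: the turn, a rotation vector about the tool's x, y, z in rad, then the shift along the tool's x, y, z in mm, then the finger opening in mm, from 0 to 88.1. In form: [ax, ay, az, dx, dy, dz, jaw, ax, ay, az, dx, dy, dz, jaw, ...]. A call has exactly 5 rows; each row shifts and turns the commanded pose from where the row before left it, along the tool's axes as they then stand; what a row does not reach is not made up. A row lasts 1/10 s, in which the tool goes at most 50 mm and 8.59 degrees, less where a joint would pass 70% of its speed; a pose out of reach is approached as far as the arm can. A call is refused whole if a number of a shift passes 50 or a number of a turn 0.15, either way. A call with a gripper value outside its range is refused whole. The fingers move at their own pace and stop on an object; the grip force is fixed at half the most. Time passes only in rows, so rows that do not move let the fingers close, or fill a call up. It gives the time, the measured TCP pose, the force, the opening and the grip force at its end, in the units of the state.
- state(): the state, without advancing time (a new reading comes with each control period).
- get_image(name): name is "scene" or "side" or "wrist"; returns a dict with "img" (384x512x3 uint8, red, green, blue), "fovy" (degrees; the focal length in pixels is half the picture's height over the tangent of half this angle, whatever the lens; pixels are square), "cx", "cy" (the principal point, pixels), "R" (3x3) and "t" (3): a world point X has camera coordinates R X + t; the wrist camera has in their place "hand_eye" (4x4, takes a point from camera to tool coordinates, whose origin is the TCP and whose axes are the flange's). Camera axes: x right, y down, z forward; pixel columns grow to the right and rows downward; lengths in m; the calibration is good to about 2 mm. A picture is of the moment at which its call begins: read the wrist's pose just before it. There is no depth.
- close_job(): hands the job in; it is judged then, once.
The state is a dict: "time_s": time; "joints": joint angles; "joint_velocities": joint speeds; "effort": joint torques, N m; "position": TCP position; "eef_rot": TCP orientation; "wrist_force": force on the tool from outside, world axes, zero at the start; "torque": the same for the moment, N m; "width": opening from 0.0 (shut) to 1.0 (fully open); "finger_force": force on a finger pad.
Only numpy, scipy, OpenCV 4.12 (cv2) and the standard library are available. Lean on these libraries where they do the work, as an engineer would, in place of code of your own. Each camera call takes 0.05 s, during which the arm holds its last target. There are 200 camera calls.

## Working session

There is one attempt and no reset: what is moved stays moved. The work goes in short steps, Python scripts to look and compute and a tool call to move; the robot and the scene stay as the last step left them, time stands still between calls to the robot, and variables do not carry over. Pictures are saved under pics/ and viewed, at most 10 in all, crops included, and the job is handed in when it is done.

Besides the shell and the picture viewer there is one more tool, called after ">>>" as a command line: name --argument value ..., lists and objects as JSON in quotes. carry_out: Moves the arm, as the interface text tells. Its arguments: {"type":"object","properties":{"steps":{"type":"array","items":{"type":"number"}}},"required":["steps"]}

```bash
mkdir -p pics; ls
python3 - <<'E'
from workcell import *
import cv2,numpy as np,pickle
s=state();print({k:np.round(v,3) for k,v in s.items()})
for n in ("scene","side"):
    d=get_image(n);pickle.dump(d,open(f'pics/{n}0.pkl','wb'));cv2.imwrite(f'pics/{n}0.png',d["img"][:,:,::-1]);print(n,d['fovy'],d['cx'],d['cy'],np.round(-np.array(d['R']).T@d['t'],3))
a=[cv2.imread(f'pics/{n}0.png') for n in ("scene","side")]
E
```

```text
pics
{'time_s': np.float64(0.0), 'joints': array([-1.41 ,  0.537, -0.004,  1.539,  0.003,  1.067, -0.071]), 'joint_velocities': array([-0.   ,  0.001,  0.002, -0.   , -0.002, -0.   ,  0.   ]), 'effort': array([-1.0000e-03, -5.7095e+01,  9.9000e-01, -2.5160e+01, -5.6000e-02,
        1.8000e-02,  0.0000e+00]), 'position': array([0.146, 0.633, 0.302]), 'eef_rot': array([-3.14 ,  0.   ,  2.915]), 'wrist_force': array([ 0.689, -0.081, -0.529]), 'torque': array([-0.048, -0.049, -0.027]), 'finger_force': np.float64(0.0), 'width': np.float64(1.001)}
scene 50.70337942483272 249.5472137440526 187.97046836145245 [ 0.156 -0.759  0.688]
side 45.314008276406625 262.9906082201878 196.28162792345077 [ 0.328 -1.087  0.412]
```

View pics/scene0.png

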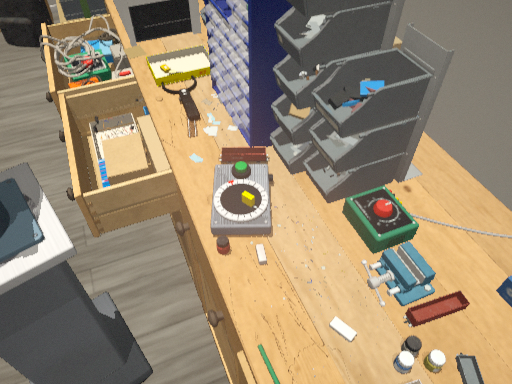

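View pics/side0.png

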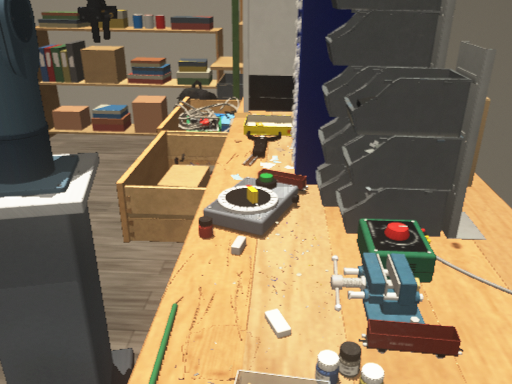

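The scene view shows the controller at about (242,200), with the green button at (241,170) and the yellow fin at (248,198). The jar is at (222,243) and the block at (262,253). I'll enlarge the controller and measure it.

```bash
cat > h.py <<'E'
import numpy as np,cv2,pickle
def ray(d,u,v):
    f=d['img'].shape[0]/2/np.tan(np.radians(d['fovy'])/2)
    R=np.array(d['R']);t=np.array(d['t'])
    return -R.T@t, R.T@np.array([(u-d['cx'])/f,(v-d['cy'])/f,1])
def onz(d,u,v,z):
    c,r=ray(d,u,v);return c+r*(z-c[2])/r[2]
def top(d,x0,x1,y0,y1,res,z):
    """orthorectified top view at height z; pixel row=x from x1 down, col = y from y1 down"""
    f=d['img'].shape[0]/2/np.tan(np.radians(d['fovy'])/2)
    X,Y=np.meshgrid(np.arange(x1,x0,-res),np.arange(y1,y0,-res),indexing='ij')
    P=np.stack([X,Y,0*X+z],-1)@np.array(d['R']).T+np.array(d['t'])
    return cv2.remap(d['img'],(P[...,0]/P[...,2]*f+d['cx']).astype('f4'),(P[...,1]/P[...,2]*f+d['cy']).astype('f4'),cv2.INTER_CUBIC)
E
python3 - <<'E'
from h import *
for n in("scene","side"):
    d=pickle.load(open(f'pics/{n}0.pkl','rb'));h=cv2.cvtColor(d['img'],cv2.COLOR_RGB2HSV)
    box=(slice(140,262),slice(195,310))
    m=np.zeros(h.shape[:2],bool);m[box]=1
    for c,lo,hi,z in(("green",(50,120,50),(75,255,255),.057),("yellow",(23,180,120),(32,255,255),.06),("red",(170,100,120),(180,255,255),.0435),("red",(0,170,120),(6,255,255),.0435)):
        k=(cv2.inRange(h,lo,hi)>0)&m
        nn,l,st,ce=cv2.connectedComponentsWithStats(k.astype('u1'))
        for i in range(1,nn):
            if st[i,4]>2: print(n,c,st[i],np.round(ce[i],1),np.round(onz(d,*ce[i],z),4))
d=pickle.load(open('pics/scene0.pkl','rb'))
c=onz(d,242,200,.0435);print(c)
a=d['img'][140:262,195:295];cv2.imwrite('pics/crop.png',cv2.resize(a,None,fx=4.9,fy=4.9,interpolation=cv2.INTER_CUBIC)[:,:,::-1])
E
```

```text
scene green [235 161  12   9  79] [240.4 165.2] [ 0.5284 -0.2265  0.057 ]
scene yellow [242 191  12  15 124] [247.3 197.6] [ 0.481  -0.3147  0.06  ]
scene red [231 181   2   2   3] [231.3 181.3] [ 0.4904 -0.2438  0.0435]
side green [260 173  13   9  89] [265.7 176.8] [ 0.5239 -0.2358  0.057 ]
side yellow [248 187  10   6  37] [252.3 189.2] [ 0.4834 -0.2997  0.06  ]
side red [199 226  12   4  28] [203.6 227.6] [ 0.38   -0.4044  0.0435]
[ 0.47666754 -0.30159435  0.0435    ]
```

View pics/crop.png

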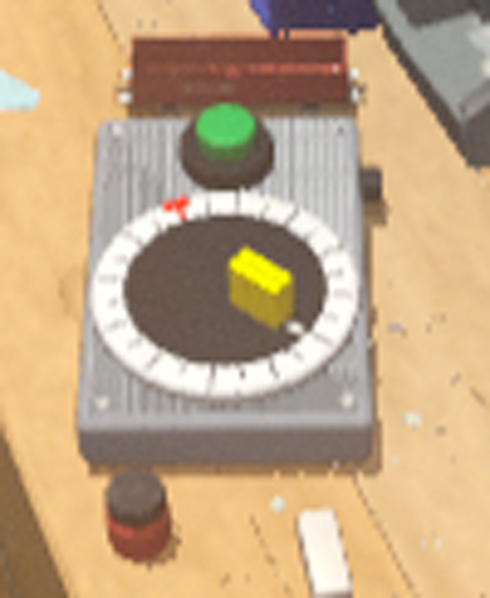

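The enlarged view shows the red line at about (181,215), the white mark at about (293,328), the yellow fin top at (262,268), and the button up at (226,125). The wagon lies just left of the unit, with the jar and block to its right.

Run:
```python
from h import *
from workcell import *
P={}
for n in("scene","side"):
    d=pickle.load(open(f'pics/{n}0.pkl','rb'));h=cv2.cvtColor(d['img'],cv2.COLOR_RGB2HSV)
    m=np.zeros(h.shape[:2],'u1');b=(slice(176,224),slice(210,285));m[b]=cv2.inRange(h,(0,0,195),(180,45,255))[b]
    m=cv2.morphologyEx(m,cv2.MORPH_CLOSE,np.ones((3,3)))
    cs,_=cv2.findContours(m,0,1);c=max(cs,key=cv2.contourArea)
    hull=cv2.convexHull(c)[:,0].astype(float)
    q=np.array([onz(d,*p,.042)[:2] for p in hull]).astype('f4')
    # circle fit
    A=np.c_[2*q,np.ones(len(q))];s=np.linalg.lstsq(A,(q**2).sum(1),rcond=None)[0]
    print(n,'dial centre',s[:2],'r',np.sqrt(s[2]+s[:2]@s[:2]))
    C=s[:2]
    if n=='scene':
        f=lambda u,v,z:onz(d,195+u/4.9-.4,140+v/4.9-.4,z)[:2]
        for nm,u,v,z in(("mark",294,328,.0435),("redin",183,218,.0435),("redout",177,205,.0435),("fin a",233,252,.0675),("fin b",290,275,.0675),("btn",226,125,.057),("FLtop",101,120,.034),("BLtop",356,120,.034),("FRtop",80,425,.034),("BRtop",372,432,.034),("jar",137,490,.034),('blk',330,550,.016),('wagF',133,38,.034),('wagB',347,38,.034)):
            p=f(u,v,z);r=p-C;print(nm,np.round(p,4),'r',round(np.hypot(*r),4),'ang',round(np.degrees(np.arctan2(r[1],r[0])),1))
```

```text
scene dial centre [ 0.48354234 -0.29284736] r 0.06183444775089294
mark [ 0.4866 -0.332 ] r 0.0393 ang -85.5
redin [ 0.4867 -0.2513] r 0.0416 ang 85.7
redout [ 0.4892 -0.2432] r 0.05 ang 83.5
fin a [ 0.4796 -0.2991] r 0.0074 ang -122.3
fin b [ 0.4906 -0.3241] r 0.032 ang -77.2
btn [ 0.529  -0.2267] r 0.0802 ang 55.5
FLtop [ 0.4979 -0.1683] r 0.1254 ang 83.4
BLtop [ 0.5932 -0.2423] r 0.1207 ang 24.7
FRtop [ 0.3899 -0.3129] r 0.0958 ang -167.9
BRtop [ 0.4827 -0.3892] r 0.0963 ang -90.5
jar [ 0.3899 -0.3541] r 0.1118 ang -146.8
blk [ 0.441  -0.4144] r 0.1288 ang -109.3
wagF [ 0.543  -0.1297] r 0.1736 ang 70.0
wagB [ 0.6262 -0.1945] r 0.1733 ang 34.6
side dial centre [ 0.48278811 -0.2923881 ] r 0.06358690121216945
```

>>> carry_out --steps '[0, 0, 0, -38, -30, 0, 0, 0, 0, 0, -38, -30, 0, 0, 0, 0, 0, -38, -30, 0, 0, 0, 0, 0, -38, -30, 0, 0, 0, 0, 0, -38, -30, 0, 0]'

```text
time_s: 0.6
position: [0.2984, 0.4426, 0.3025]
eef_rot: [-3.141, -0.0, 2.915]
wrist_force: [1.2, -0.2, 0.6]
width: 0.568
finger_force: 0.0
```

>>> carry_out --steps '[0, 0, 0, -35, -32, 0, 0, 0, 0, 0, -35, -32, 0, 0, 0, 0, 0, -30, -38, 0, 0, 0, 0, 0, -20, -44, 0, 0, 0, 0, 0, -10, -48, 0, 0]'

```text
time_s: 1.1
position: [0.3817, 0.2241, 0.3026]
eef_rot: [3.141, 0.001, 2.913]
wrist_force: [0.7, -0.2, 0.5]
width: 0.119
finger_force: 0.0
```

Run:
```python
from workcell import *
import numpy as np
s=state();print({k:np.round(s[k],3) for k in('time_s','joints','position','eef_rot','wrist_force','width')})
d=get_image('wrist');print(np.round(d['hand_eye'],3),d['fovy'],d['cx'],d['cy'])
from h import *
d=pickle.load(open('pics/scene0.pkl','rb'))
for u,v in((315,200),(285,165),(272,145),(318,200)):print(onz(d,u,v,0.0))
```

```text
{'time_s': np.float64(1.1), 'joints': array([-0.767,  0.179,  0.15 ,  2.069, -0.034,  0.895,  0.744]), 'position': array([0.382, 0.224, 0.303]), 'eef_rot': array([3.141e+00, 1.000e-03, 2.913e+00]), 'wrist_force': array([ 0.676, -0.166,  0.492]), 'width': np.float64(0.119)}
[[-0.001 -0.959 -0.283  0.072]
 [ 1.    -0.001 -0.001  0.001]
 [ 0.    -0.283  0.959 -0.083]
 [ 0.     0.     0.     1.   ]] 62.46002609518184 255.3200006646808 185.2331048880927
[ 6.27663762e-01 -3.70870704e-01 -1.11022302e-16]
[ 0.64800432 -0.24436902  0.        ]
[ 0.6695944  -0.16846634  0.        ]
[ 0.63296624 -0.3749774   0.        ]
```

>>> carry_out --steps '[0, 0, 0, -17, -45, 0, 0, 0, 0, 0, -17, -45, 0, 0, 0, 0, 0, -17, -45, 0, 0, 0, 0, 0, -17, -45, 0, 0, 0, 0, 0, -17, -45, 0, 0]'

```text
time_s: 1.65
position: [0.4127, -0.0138, 0.3028]
eef_rot: [3.141, 0.0, 2.915]
wrist_force: [1.3, 0.7, -0.4]
width: 0.003
finger_force: 0.0
```

>>> carry_out --steps '[0, 0, 0, -17, -45, 0, 0, 0, 0, 0, -17, -45, 0, 0, 0, 0, 0, -17, -45, 0, 0, 0, 0, 0, -17, -45, 0, 0, 0, 0, 0, 0, 0, 0, 0]'

```text
time_s: 2.15
position: [0.4382, -0.209, 0.303]
eef_rot: [-3.138, 0.002, 2.906]
wrist_force: [0.7, -0.2, -0.6]
width: 0.005
finger_force: 0.0
```

>>> carry_out --steps '[0, 0, -0.1, 0, 0, 0, 0, 0, 0, -0.1, 0, 0, 0, 0, 0, 0, -0.1, 0, 0, 0, 0, 0, 0, -0.1, 0, 0, 0, 0, 0, 0, -0.1, 0, 0, 0, 0]'

```text
time_s: 2.65
position: [0.4386, -0.2018, 0.3024]
eef_rot: [3.141, -0.001, -2.863]
wrist_force: [-0.6, -0.8, 0.6]
width: 0.005
finger_force: 0.0
```

```bash
cat >> h.py <<'E'
from scipy.spatial.transform import Rotation as Ro
def wrist(name):
    from workcell import state,get_image
    s=state();d=get_image('wrist');T=np.eye(4);T[:3,:3]=Ro.from_euler('xyz',s['eef_rot']).as_matrix();T[:3,3]=s['position']
    M=np.linalg.inv(T@np.array(d['hand_eye']));d['R']=M[:3,:3];d['t']=M[:3,3];d['T']=T
    pickle.dump(d,open(f'pics/{name}.pkl','wb'))
    print({k:np.round(s[k],4).tolist() for k in('time_s','joints','position','eef_rot','wrist_force','width')})
    return d
E
python3 - <<'E'
from h import *
d=wrist('w1');cv2.imwrite('pics/w1.png',d['img'][:,:,::-1])
E
```

```text
{'time_s': 2.65, 'joints': [-0.0053, 0.2611, 0.4057, 1.9879, -0.1289, 0.9178, 2.3157], 'position': [0.4386, -0.2018, 0.3024], 'eef_rot': [3.1409, -0.0006, -2.8635], 'wrist_force': [-0.6274, -0.7592, 0.592], 'width': 0.0045}
```

View pics/w1.png

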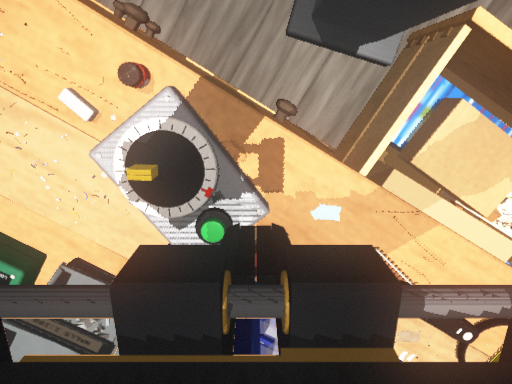

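The wrist view shows the ring centre near (168,168), the red line at about (207,190), the fin at (142,172) and the button at (212,230). I'll measure these.

```bash
cat >> h.py <<'E'
def blob(d,lo,hi,box):
    h=cv2.cvtColor(d['img'],cv2.COLOR_RGB2HSV);m=np.zeros(h.shape[:2],'u1');x0,x1,y0,y1=box
    m[y0:y1,x0:x1]=cv2.inRange(h,lo,hi)[y0:y1,x0:x1];return m
E
python3 - <<'E'
from h import *
d=pickle.load(open('pics/w1.pkl','rb'))
box=(95,240,90,250)
m=blob(d,(0,0,200),(180,45,255),box)
g=cv2.cvtColor(d['img'],cv2.COLOR_RGB2GRAY)
# dial dark disc
k=cv2.inRange(d['img'],(0,0,0),(75,75,75));mm=np.zeros_like(k);mm[115:222,108:222]=k[115:222,108:222]
n,l,st,ce=cv2.connectedComponentsWithStats(mm);i=1+np.argmax(st[1:,4]);print('dark',st[i],ce[i])
q=np.array([onz(d,*p,.0435)[:2] for p in cv2.convexHull(cv2.findContours((l==i).astype('u1'),0,1)[0][0])[:,0].astype(float)])
A=np.c_[2*q,np.ones(len(q))];s=np.linalg.lstsq(A,(q**2).sum(1),rcond=None)[0];C=s[:2];print('C',C,np.sqrt(s[2]+C@C))
for nm,lo,hi,z in(('yel',(22,120,190),(34,255,255),.0675),('green',(50,120,60),(80,255,255),.057),('red',(172,120,120),(180,255,255),.0435),('red',(0,190,150),(6,255,255),.0435)):
    b=blob(d,lo,hi,box);n,l,st,ce=cv2.connectedComponentsWithStats(b)
    for i in range(1,n):
        if st[i,4]>5:
            p=onz(d,*ce[i],z)[:2];r=p-C;print(nm,st[i],np.round(ce[i],1),np.round(p,4),round(np.hypot(*r),4),round(np.degrees(np.arctan2(r[1],r[0])),1))
a=top(d,C[0]-.065,C[0]+.065,C[1]-.065,C[1]+.065,.13/560,.0435);cv2.imwrite('pics/t1.png',a[:,:,::-1])
E
```

```text
dark [ 148  132   56   75 2936] [176.36546322 171.09911444]
C [ 0.47584737 -0.28767561] 0.03835722031984427
yel [126 169  25  12 251] [138.5 174.5] [ 0.4815 -0.3154] 0.0283 -78.5
green [201 220  24  23 427] [212.2 230.9] [ 0.5275 -0.2269] 0.0798 49.6
red [206 188   6   9  32] [208.2 192. ] [ 0.4886 -0.2429] 0.0466 74.1
```

View pics/t1.png

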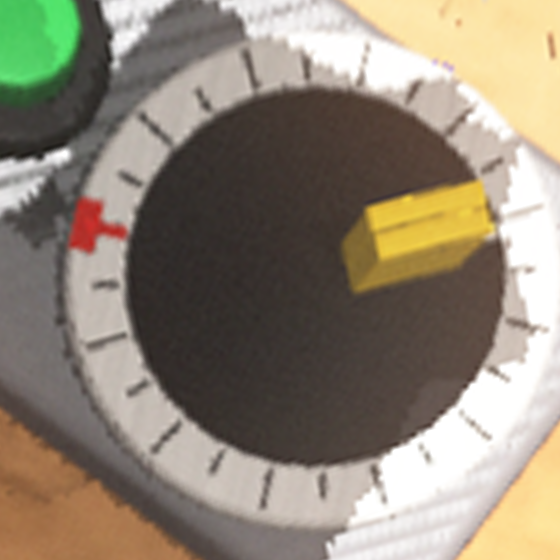

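The red line is at about 77°, the fin at about −76.5°, and the dial axis at (0.4767, −0.2960). I'll push clockwise, through the front, which stays clear of the bins.

>>> carry_out --steps '[0, 0, 0.042, -11, -30, 20, 0, 0, 0, 0, -11, -30, 20, 0, 0, 0, 0, -11, -30, 20, 0, 0, 0, 0, -10, -30, 20, 0, 0, 0, 0, 0, 0, 0, 0]'

```text
time_s: 3.2
position: [0.509, -0.3107, 0.2197]
eef_rot: [3.141, -0.004, -2.914]
wrist_force: [-0.8, 0.6, -0.1]
width: 0.003
finger_force: 0.0
```

>>> carry_out --steps '[0, 0, 0, 0, 0, 10, 0, 0, 0, 0, 0, 0, 0, 0, 0, 0, 0, 0, 0, 0, 0, 0, 0, 0, 0, 0, 0, 0, 0, 0, 0, 0, 0, 0, 0]'

```text
time_s: 3.7
position: [0.5094, -0.3086, 0.2135]
eef_rot: [-3.141, 0.001, -2.91]
wrist_force: [0.2, -0.5, 0.4]
width: 0.004
finger_force: 0.0
```

>>> carry_out --steps '[0, 0, 0, 0, 0, 25, 0, 0, 0, 0, 0, 0, 25, 0, 0, 0, 0, 0, 0, 20, 0, 0, 0, 0, 0, 0, 15, 0, 0, 0, 0, 0, 0, 0, 0]'

```text
time_s: 4.2
position: [0.5083, -0.3083, 0.1262]
eef_rot: [3.14, -0.002, -2.91]
wrist_force: [-0.1, -0.4, -0.1]
width: 0.003
finger_force: 0.0
```

>>> carry_out --steps '[0, 0, 0, 0, 0, 7, 0, 0, 0, 0, 0, 0, 6, 0, 0, 0, 0, 0, 0, 0, 0, 0, 0, 0, 0, 0, 0, 0, 0, 0, 0, 0, 0, 0, 0]'

```text
time_s: 4.7
position: [0.5093, -0.3092, 0.1151]
eef_rot: [-3.141, 0.001, -2.91]
wrist_force: [-0.1, 0.1, 0.5]
width: 0.008
finger_force: 0.0
```

Run:
```python
from h import *
d=wrist('w2')
a=d['img'];cv2.imwrite('pics/w2.png',a[:,:,::-1])
```

```text
{'time_s': 4.7, 'joints': [0.2415, 0.7232, 0.3153, 1.8088, -0.3403, 0.6623, 2.5554], 'position': [0.5093, -0.3092, 0.1151], 'eef_rot': [-3.1411, 0.0006, -2.9105], 'wrist_force': [-0.1251, 0.0959, 0.5406], 'width': 0.0078}
```

View pics/w2.png

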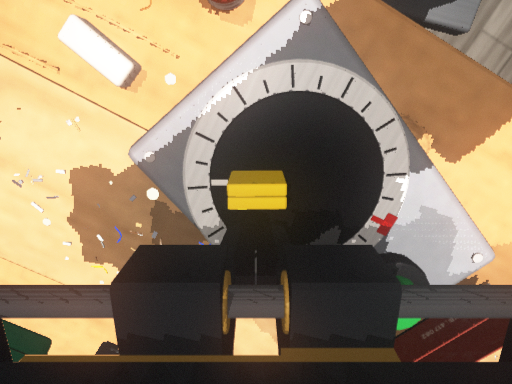

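The mark at (220,183), the fin at (257,190) and the red line at (385,222) are all visible. The fingertip is behind the fin and parallel to it.

>>> carry_out --steps '[0, 0, 0, 5, 0, 1, 0, 0, 0, 0, 5, 0, 0, 0, 0, 0, 0, 3, 0, 0, 0, 0, 0, 0, 0, 0, 0, 0, 0, 0, 0, 0, 0, 0, 0]'

```text
time_s: 5.25
position: [0.4964, -0.3121, 0.1138]
eef_rot: [-3.141, 0.0, -2.91]
wrist_force: [0.3, -0.7, -0.1]
width: 0.003
finger_force: 0.2
```

>>> carry_out --steps '[0, 0, 0.1, 2, -1.5, 0, 0, 0, 0, 0.1, 2, -1.5, 0, 0, 0, 0, 0.1, 2, -1.5, 0, 0, 0, 0, 0.1, 2, -1.5, 0, 0, 0, 0, 0, 0, 0, 0, 0]'

```text
time_s: 5.75
position: [0.4892, -0.3187, 0.1138]
eef_rot: [-3.141, 0.0, 2.972]
wrist_force: [1.1, -0.3, 0.6]
width: 0.001
finger_force: 0.4
```

```bash
cat >> h.py <<'E'
C=np.array([.4767,-.2960])
def look(name):
    d=wrist(name);T=d['T'];o=T[:2,:2].T@(T[:2,3]-C)*1000;print('tool minus axis, tool xy mm',np.round(o,1),'yaw',round(np.degrees(np.arctan2(T[1,0],T[0,0])),1))
    b=blob(d,(20,120,100),(34,255,255),(130,400,60,300));n,l,st,ce=cv2.connectedComponentsWithStats(b);i=1+np.argmax(st[1:,4]);
    (r)=cv2.minAreaRect(cv2.findContours((l==i).astype('u1'),0,1)[0][0]);p=onz(d,*ce[i],.064)[:2]-C;print('fin px',ce[i],r,'ang',round(np.degrees(np.arctan2(p[1],p[0])),1),'r',np.hypot(*p))
    return d
E
python3 -c "
from h import *
look('w3')"
```

```text
{'time_s': 5.75, 'joints': [0.1988, 0.7292, 0.4136, 1.8453, -0.4509, 0.6605, 2.2813], 'position': [0.4892, -0.3187, 0.1138], 'eef_rot': [-3.141, 0.0001, 2.972], 'wrist_force': [1.0518, -0.2583, 0.6465], 'width': 0.0008}
tool minus axis, tool xy mm [-16.1 -20.3] yaw 170.3
fin px [255.7071398  216.56220607] ((256.0, 216.5), (41.0, 58.0), 90.0) ang -105.7 r 0.019742485857311583
```

>>> carry_out --steps '[0, 0, 0.13, 2.6, -2.1, 0, 0, 0, 0, 0.13, 2.6, -2.1, 0, 0, 0, 0, 0.13, 2.6, -2.1, 0, 0, 0, 0, 0.13, 2.6, -2.1, 0, 0, 0, 0, 0.13, 2.6, -2.1, 0, 0]'

```text
time_s: 6.3
position: [0.4735, -0.3229, 0.1139]
eef_rot: [3.141, 0.001, 2.321]
wrist_force: [2.2, -0.7, -1.1]
width: 0.009
finger_force: 1.0
```

```bash
python3 -c "
from h import *
look('w4')"
```

```text
{'time_s': 6.3, 'joints': [0.1043, 0.7581, 0.5724, 1.8808, -0.6267, 0.6881, 1.8013], 'position': [0.4735, -0.3229, 0.1139], 'eef_rot': [3.1413, 0.001, 2.3206], 'wrist_force': [2.1936, -0.6934, -1.0547], 'width': 0.0086}
tool minus axis, tool xy mm [-17.5 -20.6] yaw 133.0
fin px [255.08982036 215.83361848] ((254.9495391845703, 215.46585083007812), (41.21928024291992, 58.467071533203125), 87.20729064941406) ang -141.2 r 0.0198736297279529
```

>>> carry_out --steps '[0, 0, 0.13, 3, -2.1, 0, 0, 0, 0, 0.13, 2.8, -2.1, 0, 0, 0, 0, 0.13, 2.8, -2.1, 0, 0, 0, 0, 0.13, 2.8, -2.1, 0, 0, 0, 0, 0.13, 2.8, -2.1, 0, 0]'

```text
time_s: 6.85
position: [0.4575, -0.3157, 0.1139]
eef_rot: [3.141, 0.001, 1.672]
wrist_force: [1.5, -2.1, -0.3]
width: 0.004
finger_force: 1.0
```

```bash
python3 -c "
from h import *
look('w5')"
```

```text
{'time_s': 6.85, 'joints': [-0.0026, 0.7955, 0.7257, 1.9316, -0.7937, 0.7264, 1.3042], 'position': [0.4575, -0.3157, 0.1139], 'eef_rot': [3.1413, 0.0009, 1.6723], 'wrist_force': [1.5207, -2.0925, -0.323], 'width': 0.0037}
tool minus axis, tool xy mm [-17.6 -21.1] yaw 95.8
fin px [255.66567037 216.21733561] ((255.579345703125, 215.8806915283203), (41.37702560424805, 59.00056838989258), 88.09085083007812) ang -179.2 r 0.020151199027651258
```

>>> carry_out --steps '[0, 0, 0.13, 3, -2, 0, 0, 0, 0, 0.13, 2.7, -2, 0, 0, 0, 0, 0.13, 2.7, -2, 0, 0, 0, 0, 0.13, 2.7, -2, 0, 0, 0, 0, 0.13, 2.7, -2, 0, 0]'

```text
time_s: 7.4
position: [0.4491, -0.3008, 0.1137]
eef_rot: [-3.141, 0.001, 1.023]
wrist_force: [-0.6, -1.7, 0.6]
width: 0.006
finger_force: 1.2
```

```bash
python3 -c "
from h import *
look('w6')"
```

```text
{'time_s': 7.4, 'joints': [-0.117, 0.852, 0.8703, 1.9749, -0.9445, 0.7883, 0.7717], 'position': [0.4491, -0.3008, 0.1137], 'eef_rot': [-3.1409, 0.001, 1.0234], 'wrist_force': [-0.5952, -1.7209, 0.5961], 'width': 0.0064}
tool minus axis, tool xy mm [-18.5 -21.1] yaw 58.6
fin px [256.03727506 216.19922879] ((255.92062377929688, 215.75360107421875), (41.184749603271484, 58.439659118652344), 87.39744567871094) ang 144.4 r 0.020420849101541873
```

>>> carry_out --steps '[0, 0, 0.13, 3.2, -2, 0, 0, 0, 0, 0.13, 2.8, -2, 0, 0, 0, 0, 0.13, 2.8, -2, 0, 0, 0, 0, 0.13, 2.8, -2, 0, 0, 0, 0, 0.13, 2.8, -2, 0, 0]'

```text
time_s: 7.95
position: [0.452, -0.2833, 0.1135]
eef_rot: [-3.14, 0.002, 0.375]
wrist_force: [-2.2, -1.8, 1.5]
width: 0.003
finger_force: 1.2
```

```bash
python3 -c "
from h import *
d=look('w7');cv2.imwrite('pics/w7.png',d['img'][:,:,::-1])"
```

```text
{'time_s': 7.95, 'joints': [-0.2244, 0.9299, 0.999, 1.9951, -1.0702, 0.8757, 0.1942], 'position': [0.452, -0.2833, 0.1135], 'eef_rot': [-3.1399, 0.0018, 0.3746], 'wrist_force': [-2.2251, -1.7912, 1.4512], 'width': 0.0033}
tool minus axis, tool xy mm [-18.4 -20.8] yaw 21.5
fin px [256.40720103 216.76939563] ((256.2725524902344, 216.40435791015625), (41.42365646362305, 58.68926239013672), 88.02507019042969) ang 107.2 r 0.02060625294432241
```

View pics/w7.png

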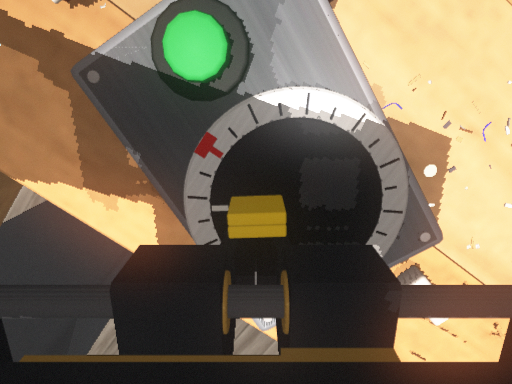

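The mark's outer end is at about (211,208) and the red line's inner end at about (222,155). I'll compute the remaining angle.

```bash
cat >> h.py <<'E'
def remain(d,mark,red):
    m=onz(d,*mark,.0435)[:2]-C;r=onz(d,*red,.0435)[:2]-C
    A=lambda p:np.degrees(np.arctan2(p[1],p[0]))
    print('mark',np.round(m*1e3,1),round(A(m),1),'red',np.round(r*1e3,1),round(A(r),1),'diff from chord',round(np.degrees(2*np.arcsin(np.linalg.norm(m-r)/.089)),1), 'dirdiff',round(A(m)-A(r),1))
E
python3 - <<'E'
from h import *
d=pickle.load(open('pics/w7.pkl','rb'));im=d['img'];b=im[135:225,195:240].astype(int)
w=blob(d,(0,0,110),(180,60,255),(205,232,198,218))
ys,xs=np.nonzero(w);print('white',xs.min(),xs.max(),ys.min(),ys.max());print(cv2.cvtColor(im,cv2.COLOR_RGB2GRAY)[202:216,206:232])
h=blob(d,(170,150,90),(180,255,255),(185,240,125,170))|blob(d,(0,150,90),(6,255,255),(185,240,125,170));ys,xs=np.nonzero(h);i=np.argsort(-xs)[:6];print('red tip',list(zip(xs[i],ys[i])))
remain(d,(212.,208.3),(xs[i[:4]].mean()+.3,ys[i[:4]].mean()))
E
```

```text
white 205 227 198 217
[[130 131 132 114  38  38  32  33  33  33  33  32  34  34  34  36  34  32
   33  31  32  33  32  45  91 102]
 [134 132 137 126  53  33  32  35  34  29  32  31  34  35  31  33  34  31
   29  33  33  35  30  53 104 102]
 [133 135 134 127  71  32  37  36  37  37  37  38  37  37  46  45  46  45
   46  45  46  47  37  57 100 102]
 [134 134 135 126  72  51  77  80  79  80  81  78  78  85  93  94  92  91
   94  93 101  92  59  72 101 105]
 [133 134 134 126  73  72 139 137 139 140 140 138 136 137 139 138 136 138
  138 137 139 129  79  89 104 105]
 [135 137 135 127  72  63 140 138 140 138 139 139 141 137 136 137 140 138
  140 138 136 129  91 103 104 103]
 [136 134 136 127  78  63 138 136 139 138 138 138 137 136 141 135 140 138
  140 137 135 134 112 100 105 105]
 [136 134 135 132  98  64 141 138 141 139 138 136 139 139 137 139 137 138
  136 136 136 137 120 105 107 107]
 [135 134 134 132 102  59 121 125 123 124 125 125 125 124 123 119 120 118
  121 120 122 116 103 106 106 102]
 [135 135 134 134 118  36  54  68  70  69  69  69  69  62  49  47  47  46
   48  49  46  48  89 105 107 102]
 [135 135 135 128 112  36  35  32  36  32  33  32  33  37  31  32  34  34
   34  32  31  57 103 105 103 105]
 [137 136 134 124  83  40  32  33  32  34  32  34  36  33  35  30  33  30
   32  32  35  67 108 109 112 110]
 [135 135 133 125  83  47  33  36  37  36  35  31  30  30  34  32  33  29
   36  33  45  90 123 128 128 127]
 [135 132 132 123 100  49  32  37  33  32  32  30  32  33  31  31  30  30
   32  30  50 106 128 134 134 133]]
red tip [(np.int64(222), np.int64(153)), (np.int64(221), np.int64(153)), (np.int64(221), np.int64(155)), (np.int64(221), np.int64(154)), (np.int64(220), np.int64(154)), (np.int64(220), np.int64(155))]
mark [-17.9  39.6] 114.3 red [10.8 44.6] 76.4 diff from chord 38.2 dirdiff 37.9
```

>>> carry_out --steps '[0, 0, 0.12, 2.5, -2, 0, 0, 0, 0, 0.12, 2.5, -2, 0, 0, 0, 0, 0.12, 2.5, -2, 0, 0, 0, 0, 0.1, 2.2, -1.7, 0, 0, 0, 0, 0, 0, 0, 0, 0]'

```text
time_s: 8.5
position: [0.4606, -0.2736, 0.1132]
eef_rot: [-3.141, 0.002, -0.081]
wrist_force: [-0.0, 0.1, -0.6]
width: 0.004
finger_force: 0.3
```

```bash
cat >> h.py <<'E'
def auto(d):
    u,v,w=d['img'].shape[1],0,0
    f=d['img'].shape[0]/2/np.tan(np.radians(d['fovy'])/2)
    q=d['R']@np.r_[C,.0435]+d['t'];px=q[:2]/q[2]*f+[d['cx'],d['cy']];print('axis px',px)
    h=blob(d,(170,150,80),(180,255,255),(100,400,60,290))|blob(d,(0,150,80),(6,255,255),(100,400,60,290))
    n,l,st,ce=cv2.connectedComponentsWithStats(h)
    k=[i for i in range(1,n) if st[i,4]>20 and 80<np.hypot(*(ce[i]-px))<130]
    ys,xs=np.nonzero(np.isin(l,k));r=np.hypot(xs-px[0],ys-px[1]);i=np.argsort(r)[:5]
    red=(xs[i].mean(),ys[i].mean());print('red',red,[tuple(ce[j]) for j in k])
    w=blob(d,(0,0,100),(180,70,255),(100,400,60,290));Y,X=np.indices(w.shape);rr=np.hypot(X-px[0],Y-px[1]);w[(rr<67)|(rr>79)]=0
    n,l,st,ce=cv2.connectedComponentsWithStats(w)
    for i in range(1,n):
        if st[i,4]>15: print('white',st[i],ce[i])
    return px,red
E
python3 -c "
from h import *
d=look('w8');auto(d)
d7=pickle.load(open('pics/w7.pkl','rb'));auto(d7)
cv2.imwrite('pics/w8.png',cv2.resize(d['img'][90:260,180:400],None,fx=3,fy=3,interpolation=cv2.INTER_CUBIC)[:,:,::-1])"
```

```text
{'time_s': 8.5, 'joints': [-0.2849, 0.9939, 1.0764, 1.9911, -1.1418, 0.9463, -0.2359], 'position': [0.4606, -0.2736, 0.1132], 'eef_rot': [-3.1408, 0.0019, -0.0807], 'wrist_force': [-0.0445, 0.0782, -0.5831], 'width': 0.004}
tool minus axis, tool xy mm [-17.8 -21. ] yaw -4.6
fin px [257.89294817 217.43712829] ((257.85723876953125, 217.00340270996094), (41.32162094116211, 58.45962142944336), 88.63607025146484) ang 80.5 r 0.02049656256674269
axis px [297.38191914 205.25946984]
red (np.float64(208.0), np.float64(193.0)) [(np.float64(192.90584415584416), np.float64(191.12012987012986))]
white [219 205  11   6  54] [223.64814815 207.90740741]
axis px [296.31640056 204.35222057]
red (np.float64(220.8), np.float64(154.6)) [(np.float64(207.16905444126076), np.float64(145.8567335243553))]
white [218 205  10   6  52] [222.53846154 207.88461538]
```

View pics/w8.png

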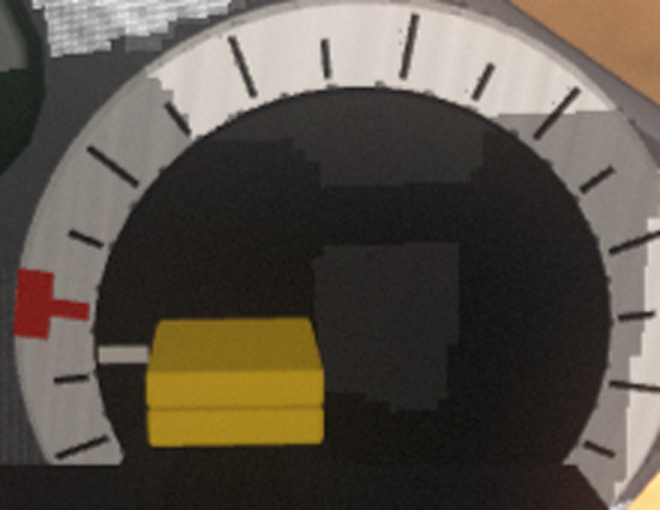

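About 9.5° remain: the mark's end is at (213,208) and the red line's end at (210,194), with the scale pitch as the check. I'll push most of it and look again.

>>> carry_out --steps '[0, 0, 0.045, 1, -0.8, 0, 0, 0, 0, 0.045, 1, -0.8, 0, 0, 0, 0, 0.04, 0.8, -0.7, 0, 0, 0, 0, 0, 0, 0, 0, 0, 0, 0, 0, 0, 0, 0, 0]'

```text
time_s: 9.05
position: [0.4637, -0.2718, 0.1135]
eef_rot: [-3.141, 0.001, -0.213]
wrist_force: [-1.9, 0.0, -1.8]
width: 0.004
finger_force: 0.8
```

```bash
python3 -c "
from h import *
d=look('w9');p,r=auto(d);remain(d,(212.8,208),(r[0]+1,r[1]))
d=pickle.load(open('pics/w8.pkl','rb'));remain(d,(212.8,208),(209,193.3))
"
```

```text
{'time_s': 9.05, 'joints': [-0.2983, 1.0117, 1.0964, 1.9877, -1.1596, 0.9669, -0.3629], 'position': [0.4637, -0.2718, 0.1135], 'eef_rot': [-3.1407, 0.001, -0.2127], 'wrist_force': [-1.938, 0.0343, -1.8099], 'width': 0.0036}
tool minus axis, tool xy mm [-17.9 -20.9] yaw -12.2
fin px [258.02464938 217.24564386] ((257.8946533203125, 216.83888244628906), (41.419944763183594, 58.355194091796875), 88.83085632324219) ang 73.2 r 0.02044091256830964
axis px [297.35040243 204.99870401]
red (np.float64(208.0), np.float64(204.0)) [(np.float64(192.8791946308725), np.float64(204.03355704697987))]
white [219 205  11   6  54] [223.87037037 207.94444444]
mark [ 7.6 42.9] 79.9 red [10.1 44.3] 77.1 diff from chord 3.7 dirdiff 2.9
mark [ 2.  43.5] 87.3 red [10.1 44.4] 77.2 diff from chord 10.5 dirdiff 10.1
```

>>> carry_out --steps '[0, 0, 0.02, 0.45, -0.4, 0, 0, 0, 0, 0.02, 0.45, -0.4, 0, 0, 0, 0, 0, 0, 0, 0, 0, 0, 0, 0, 0, 0, 0, 0, 0, 0, 0, 0, 0, 0, 0]'

```text
time_s: 9.6
position: [0.4652, -0.2713, 0.1137]
eef_rot: [-3.141, 0.0, -0.257]
wrist_force: [-2.1, 1.5, -1.9]
width: 0.003
finger_force: 0.8
```

```bash
python3 -c "
from h import *
d=look('w10');p,r=auto(d);remain(d,(212.8,208),(r[0]+1,r[1]))
cv2.imwrite('pics/w10.png',cv2.resize(d['img'][150:260,180:320],None,fx=5,fy=5,interpolation=cv2.INTER_CUBIC)[:,:,::-1])
"
```

```text
{'time_s': 9.6, 'joints': [-0.3032, 1.018, 1.1035, 1.9858, -1.1656, 0.9735, -0.406], 'position': [0.4652, -0.2713, 0.1137], 'eef_rot': [-3.1414, 0.0, -0.2566], 'wrist_force': [-2.1449, 1.4664, -1.8585], 'width': 0.0028}
tool minus axis, tool xy mm [-17.4 -20.9] yaw -14.7
fin px [257.9203273  217.38156761] ((258.0, 217.0), (40.0, 58.0), 90.0) ang 69.8 r 0.020551878384234796
axis px [297.29468619 205.73165649]
red (np.float64(208.0), np.float64(209.0)) [(np.float64(193.15593220338982), np.float64(209.03050847457627))]
white [219 205  11   5  54] [223.90740741 207.03703704]
mark [ 9.9 42.5] 76.9 red [ 9.9 44.5] 77.5 diff from chord 2.7 dirdiff -0.6
```

View pics/w10.png

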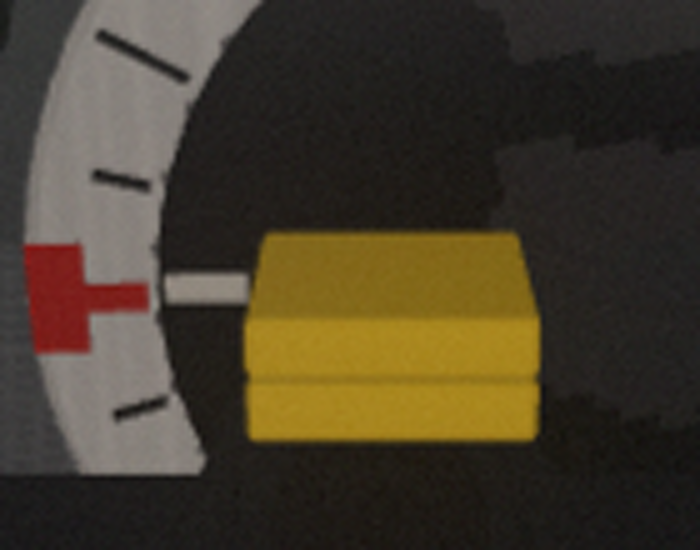

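The mark's end at crop (165,288) sits a little past the red line's end at (150,297), about 1° over. I'll back off, lift and check from above.

>>> carry_out --steps '[0, 0, 0, -4, 0, 0, 0, 0, 0, 0, -6, 0, 0, 0, 0, 0, 0, 0, 0, -20, 0, 0, 0, 0, 0, 0, -25, 0, 0, 0, 0, 0, 0, 0, 0]'

```text
time_s: 10.15
position: [0.4561, -0.2701, 0.1613]
eef_rot: [3.14, -0.005, -0.258]
wrist_force: [-0.4, -0.0, 1.1]
width: 0.004
finger_force: 0.0
```

```bash
python3 -c "
from h import *
d=look('w11');p,r=auto(d)
x,y=int(r[0]),int(r[1])
np.save('pics/p',p)
cv2.imwrite('pics/w11.png',cv2.resize(d['img'][y-60:y+60,x-30:x+130],None,fx=5,fy=5,interpolation=cv2.INTER_CUBIC)[:,:,::-1]);print(x-30,y-60)
"
```

```text
{'time_s': 10.15, 'joints': [-0.3446, 0.946, 1.1818, 2.0, -1.0812, 1.0171, -0.4403], 'position': [0.4561, -0.2701, 0.1613], 'eef_rot': [3.1402, -0.0045, -0.2579], 'wrist_force': [-0.3781, -0.0104, 1.0898], 'width': 0.0041}
tool minus axis, tool xy mm [-26.5 -19.8] yaw -14.8
fin px [255.22203947 174.55592105] ((255.0, 174.49998474121094), (43.99999237060547, 26.999996185302734), -0.0) ang 72.8 r 0.02036809727394063
axis px [286.37863223 168.05059713]
red (np.float64(215.8), np.float64(170.2)) [(np.float64(204.19337016574585), np.float64(170.85635359116023)), (np.float64(380.1081081081081), np.float64(237.84684684684686))]
white [ 208   90  158  155 4158] [291.89442039 162.53655604]
white [255 228   2  13  26] [255.5 234. ]
185 110
```

View pics/w11.png

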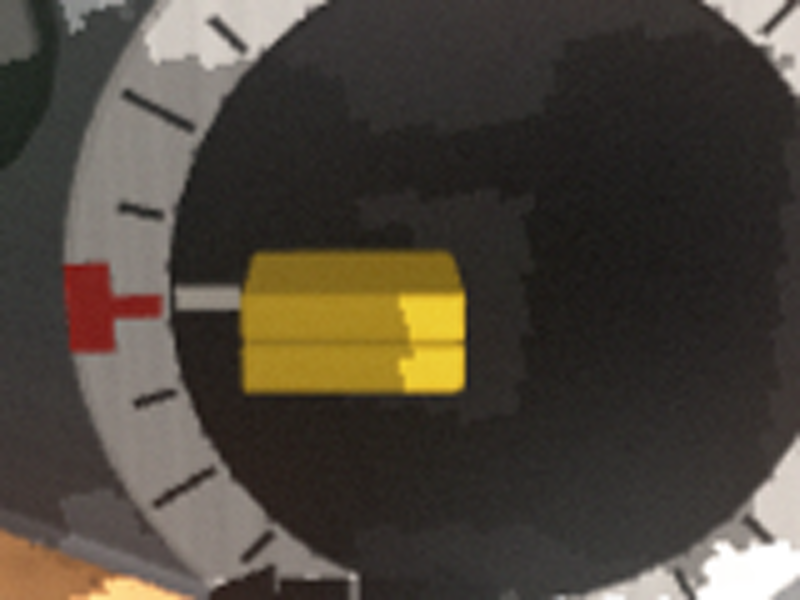

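The mark is about 1.2° past the line, with its end at crop (178,298) against the red end at (162,306). I'll turn the tool half round and nudge the fin back from its other side, checking numerically.

>>> carry_out --steps '[0, 0, -0.15, 0, 0, -2, 0, 0, 0, -0.15, 0, 0, -2, 0, 0, 0, -0.15, 0, 0, -2, 0, 0, 0, -0.15, 0, 0, 0, 0, 0, 0, -0.15, 0, 0, 0, 0]'

```text
time_s: 10.7
position: [0.4551, -0.2685, 0.1639]
eef_rot: [-3.141, 0.0, 0.499]
wrist_force: [0.3, 0.4, 0.2]
width: 0.002
finger_force: 0.0
```

>>> carry_out --steps '[0, 0, -0.15, 0, 0, 0, 0, 0, 0, -0.15, 0, 0, 0, 0, 0, 0, -0.15, 0, 0, 0, 0, 0, 0, -0.15, 0, 0, 0, 0, 0, 0, -0.15, 0, 0, 0, 0]'

```text
time_s: 11.2
position: [0.4551, -0.2685, 0.1639]
eef_rot: [-3.141, -0.0, 1.249]
wrist_force: [-0.4, 0.2, -0.4]
width: 0.008
finger_force: 0.0
```

>>> carry_out --steps '[0, 0, -0.15, 0, 0, 0, 0, 0, 0, -0.15, 0, 0, 0, 0, 0, 0, -0.15, 0, 0, 0, 0, 0, 0, -0.15, 0, 0, 0, 0, 0, 0, -0.15, 0, 0, 0, 0]'

```text
time_s: 11.7
position: [0.455, -0.2684, 0.1639]
eef_rot: [-3.141, -0.001, 1.999]
wrist_force: [0.2, -0.9, 0.2]
width: 0.004
finger_force: 0.0
```

>>> carry_out --steps '[0, 0, -0.15, 0, 0, 0, 0, 0, 0, -0.15, 0, 0, 0, 0, 0, 0, -0.15, 0, 0, 0, 0, 0, 0, -0.15, 0, 0, 0, 0, 0, 0, -0.15, 0, 0, 0, 0]'

```text
time_s: 12.2
position: [0.455, -0.2684, 0.1639]
eef_rot: [3.141, -0.001, 2.749]
wrist_force: [0.1, 0.2, -0.9]
width: 0.005
finger_force: 0.0
```

>>> carry_out --steps '[0, 0, -0.14, 0, 0, 0, 0, 0, 0, 0, 0, 0, 0, 0, 0, 0, 0, 0, 0, 0, 0, 0, 0, 0, 0, 0, 0, 0, 0, 0, 0, 0, 0, 0, 0]'

```text
time_s: 12.7
position: [0.4554, -0.2688, 0.1645]
eef_rot: [-3.142, -0.0, 2.881]
wrist_force: [1.1, 0.1, 0.7]
width: 0.002
finger_force: 0.0
```

```bash
python3 -c "
from h import *
d=look('w12');T=d['T'];g=np.array([.5087,-.2834]);print('need tool xy',T[:2,:2].T@(g-T[:2,3])*1e3)"
```

```text
{'time_s': 12.7, 'joints': [0.0798, 0.5799, 0.4797, 1.9782, -0.4137, 0.6799, 2.1299], 'position': [0.4554, -0.2688, 0.1645], 'eef_rot': [-3.1415, -0.0003, 2.8813], 'wrist_force': [1.0505, 0.146, 0.7037], 'width': 0.0021}
tool minus axis, tool xy mm [27.6 20.8] yaw 165.1
fin px [317. 150.] ((317.0, 150.0), (0.0, 0.0), 0.0) ang 124.5 r 0.08843414659440883
need tool xy [-55.27071243  -0.41619852]
```

>>> carry_out --steps '[0, 0, 0, -15, 0, 0, 0, 0, 0, 0, -20, 0, 0, 0, 0, 0, 0, -20, 0, 0, 0, 0, 0, 0, 0, 0, 0, 0, 0, 0, 0, 0, 0, 0, 0]'

```text
time_s: 13.25
position: [0.5081, -0.2828, 0.1644]
eef_rot: [-3.141, -0.001, 2.883]
wrist_force: [-0.4, 0.3, 0.4]
width: 0.006
finger_force: 0.0
```

>>> carry_out --steps '[0, 0, 0, 0, 0, 15, 0, 0, 0, 0, 0, 0, 20, 0, 0, 0, 0, 0, 0, 15, 0, 0, 0, 0, 0, 0, 0, 0, 0, 0, 0, 0, 0, 0, 0]'

```text
time_s: 13.75
position: [0.5081, -0.283, 0.1144]
eef_rot: [3.142, -0.001, 2.882]
wrist_force: [0.6, -0.2, -0.0]
width: 0.001
finger_force: 0.0
```

```bash
cat >> h.py <<'E'
def err(d):
    """angle of mark minus red line (deg, CCW +), both inner/outer ends on z=.0435, about the nominal axis"""
    f=d['img'].shape[0]/2/np.tan(np.radians(d['fovy'])/2)
    Rm,S=.065,.0002;a=top(d,C[0]-Rm,C[0]+Rm,C[1]-Rm,C[1]+Rm,S,.0435);n=a.shape[0]
    h=cv2.cvtColor(a,cv2.COLOR_RGB2HSV);Y,X=np.indices((n,n));dx=Rm-Y*S;dy=Rm-X*S;r=np.hypot(dx,dy);t=np.degrees(np.arctan2(dy,dx))
    sec=abs(t-77)<15;H,Sa,V=h[...,0].astype(int),h[...,1],h[...,2]
    red=sec&((H>168)|(H<7))&(Sa>140)&(V>70)&(r<.060)
    R0=r[red].min();rl=red&(r<R0+.005)
    wh=sec&(Sa<70)&(V>100)&(r<R0-.003)&(r>R0-.009)
    k,l,st,ce=cv2.connectedComponentsWithStats(wh.astype('u1'));i=1+np.argmax(st[1:,4]);wh=l==i
    for nm,m in(('red',rl),('mark',wh)):print(nm,'n',m.sum(),'r',round(r[m].mean()*1e3,1),'ang',round(t[m].mean(),2))
    print('ERR',round(t[wh].mean()-t[rl].mean(),2))
E
python3 -c "
from h import *
for n in('w8','w9','w10','w11'): print(n);err(pickle.load(open(f'pics/{n}.pkl','rb')))
d=look('w13');err(d)"
```

```text
w8Traceback (most recent call last):
  File "<string>", line 3, in <module>
    for n in('w8','w9','w10','w11'): print(n);err(pickle.load(open(f'pics/{n}.pkl','rb')))
                                              ~~~^^^^^^^^^^^^^^^^^^^^^^^^^^^^^^^^^^^^^^^^^
  File "h.py", line 55, in err
    red=sec&((H>168)|(H<7))&(Sa>140)&(V>70)&(r<.060)
        ~~~^^~~~~~~~~~~~~~~
ValueError: operands could not be broadcast together with shapes (651,651) (651,650)
```

```bash
sed -i 's/;n=a.shape\[0\]$/;n=650;a=a[:n,:n]/' h.py
python3 -c "
from h import *
for n in('w8','w9','w10','w11'): print(n);err(pickle.load(open(f'pics/{n}.pkl','rb')))
d=look('w13');err(d)"
```

```text
w8
red n 344 r 48.1 ang 77.36
mark n 436 r 39.6 ang 87.28
ERR 9.92
w9
red n 346 r 48.2 ang 77.32
mark n 434 r 39.6 ang 79.91
ERR 2.59
w10
red n 344 r 48.2 ang 77.38
mark n 459 r 39.6 ang 76.4
ERR -0.98
w11
red n 327 r 48.2 ang 77.35
mark n 436 r 39.7 ang 76.23
ERR -1.12
{'time_s': 13.75, 'joints': [0.1186, 0.7291, 0.428, 1.8509, -0.4656, 0.6631, 2.1354], 'position': [0.5081, -0.283, 0.1144], 'eef_rot': [3.1416, -0.001, 2.8823], 'wrist_force': [0.602, -0.2386, -0.033], 'width': 0.0007}
tool minus axis, tool xy mm [-27.   20.6] yaw 165.1
fin px [253.53537118 193.71877729] ((253.0, 193.49998474121094), (59.99999237060547, 38.99999237060547), -0.0) ang 80.6 r 0.020490917173714696
red n 343 r 48.1 ang 77.36
mark n 492 r 39.7 ang 75.01
ERR -2.35
```

Run:
```python
from h import *
for n in('w10','w11','w13'):
    d=pickle.load(open(f'pics/{n}.pkl','rb'));f=192/np.tan(np.radians(d['fovy'])/2);g=cv2.cvtColor(d['img'],cv2.COLOR_RGB2GRAY)
    print(n,'cam',np.round(-d['R'].T@d['t'],3))
    for r in(.037,.040,.042,.0445):
        t=np.radians(np.arange(68,87,1));P=np.c_[C[0]+r*np.cos(t),C[1]+r*np.sin(t),0*t+.0435]@d['R'].T+d['t']
        u=(P[:,0]/P[:,2]*f+d['cx']).astype('f4');v=(P[:,1]/P[:,2]*f+d['cy']).astype('f4')
        print(r,cv2.remap(g,u[None],v[None],1)[0])
```

```text
w10 cam [ 0.537 -0.289  0.197]
0.037 [ 32  31  31  30  33  34  85 135 138 139 131  84  31  32  32  32  30  31
  33]
0.04 [ 30  31  31  31  31  29  80 136 137 136 120  59  28  33  29  30  30  29
  28]
0.042 [ 32  31  30  31  30  29  72 131 137 136 114  49  29  32  30  31  31  30
  27]
0.0445 [103  89  71  62  81 100  96  94  79  91 103  86  53  50  66  80  85  73
  69]
w11 cam [ 0.527 -0.288  0.245]
0.037 [ 31  34  32  32  33  46  95 135 138 137 125  66  36  34  34  33  32  32
  32]
0.04 [ 34  33  33  33  31  44  89 135 142 139 117  45  33  33  31  32  34  32
  32]
0.042 [ 35  33  32  32  32  40  82 133 143 137 109  43  32  33  34  33  32  34
  33]
0.0445 [ 97  97  76  71  96 115 116 116 111 104  99  88  66  66  83 100  99  83
  76]
w13 cam [ 0.438 -0.264  0.198]
0.037 [ 38  38  40  39  53 112 135 139 139 118  56  40  40  44  44  45  44  44
  43]
0.04 [ 44  44  44  44  41 129 193 200 200 153  53  44  46  45  45  43  43  45
  43]
0.042 [ 45  45  45  47  47 142 194 200 199 142  47  46  46  47  46  46  43  45
  46]
0.0445 [132 126  98  83 111 131 125 130 134 132 133 111  83  85 108 107 109 127
 129]
```

>>> carry_out --steps '[0, 0, 0, 5, 0, 0, 0, 0, 0, 0, 4, 0, 0, 0, 0, 0, 0, 1, 0, 0, 0, 0, 0, 0, 0.5, 0, 0, 0, 0, 0, 0, 0, 0, 0, 0]'

```text
time_s: 14.3
position: [0.4985, -0.2803, 0.1149]
eef_rot: [3.142, 0.0, 2.883]
wrist_force: [-0.7, -0.5, 0.7]
width: 0.002
finger_force: 0.0
```

```bash
python3 -c "
from h import *
d=look('w14');err(d)"
```

```text
{'time_s': 14.3, 'joints': [0.1194, 0.7156, 0.4262, 1.8774, -0.4664, 0.6476, 2.1433], 'position': [0.4985, -0.2803, 0.1149], 'eef_rot': [3.1416, 0.0003, 2.8829], 'wrist_force': [-0.6709, -0.489, 0.66], 'width': 0.0024}
tool minus axis, tool xy mm [-17.1  20.8] yaw 165.2
fin px [253.11096606 213.28328982] ((253.0, 213.0), (40.0, 58.0), 90.0) ang 81.6 r 0.020518553393506122
red n 339 r 48.1 ang 77.37
mark n 482 r 39.7 ang 74.91
ERR -2.46
```

>>> carry_out --steps '[0, 0, 0, 0.5, 0, 0, 0, 0, 0, 0, 0.5, 0, 0, 0, 0, 0, 0, 0, 0, 0, 0, 0, 0, 0, 0, 0, 0, 0, 0, 0, 0, 0, 0, 0, 0]'

```text
time_s: 14.85
position: [0.4975, -0.2801, 0.1147]
eef_rot: [-3.142, 0.0, 2.883]
wrist_force: [-0.4, 0.4, -0.3]
width: 0.008
finger_force: 0.0
```

```bash
python3 -c "
from h import *
d=look('w15');err(d)"
```

```text
{'time_s': 14.85, 'joints': [0.1197, 0.7148, 0.426, 1.8798, -0.4665, 0.6462, 2.1441], 'position': [0.4975, -0.2801, 0.1147], 'eef_rot': [-3.1416, 0.0, 2.8828], 'wrist_force': [-0.3725, 0.439, -0.2585], 'width': 0.0083}
tool minus axis, tool xy mm [-16.1  20.7] yaw 165.2
fin px [253.33967979 215.41497187] ((253.0, 215.0), (57.99999237060547, 39.99999237060547), -0.0) ang 81.8 r 0.020575566658896947
red n 338 r 48.0 ang 77.32
mark n 489 r 39.6 ang 74.74
ERR -2.58
```

>>> carry_out --steps '[0, 0, 0, 0.5, 0, 0, 0, 0, 0, 0, 0.4, 0, 0, 0, 0, 0, 0, 0, 0, 0, 0, 0, 0, 0, 0, 0, 0, 0, 0, 0, 0, 0, 0, 0, 0]'

```text
time_s: 15.4
position: [0.4971, -0.2799, 0.1148]
eef_rot: [-3.141, 0.001, 2.883]
wrist_force: [2.4, -0.7, -1.7]
width: 0.0
finger_force: 1.4
```

```bash
python3 -c "
from h import *
d=look('w16');err(d)"
```

```text
{'time_s': 15.4, 'joints': [0.1198, 0.7137, 0.4257, 1.8817, -0.4667, 0.6445, 2.1448], 'position': [0.4971, -0.2799, 0.1148], 'eef_rot': [-3.1414, 0.001, 2.883], 'wrist_force': [2.3953, -0.6801, -1.6945], 'width': 0.0001}
tool minus axis, tool xy mm [-15.6  20.8] yaw 165.2
fin px [253.29067245 216.3813449 ] ((253.0, 216.0), (40.0, 58.0), 90.0) ang 81.5 r 0.020562503448835433
red n 341 r 48.1 ang 77.3
mark n 471 r 39.7 ang 74.84
ERR -2.45
```

>>> carry_out --steps '[0, 0, 0, 0.3, 0, 0, 0, 0, 0, 0, 0.3, 0, 0, 0, 0, 0, 0, 0, 0, 0, 0, 0, 0, 0, 0, 0, 0, 0, 0, 0, 0, 0, 0, 0, 0]'

```text
time_s: 15.95
position: [0.4968, -0.2798, 0.1149]
eef_rot: [-3.141, 0.002, 2.883]
wrist_force: [4.8, -1.1, -3.6]
width: 0.011
finger_force: 2.6
```

```bash
python3 -c "
from h import *
d=look('w17');err(d)"
```

```text
{'time_s': 15.95, 'joints': [0.1197, 0.713, 0.4254, 1.8829, -0.4669, 0.6432, 2.1453], 'position': [0.4968, -0.2798, 0.1149], 'eef_rot': [-3.1413, 0.0016, 2.8832], 'wrist_force': [4.8368, -1.1467, -3.5718], 'width': 0.0107}
tool minus axis, tool xy mm [-15.3  20.8] yaw 165.2
fin px [252.98430689 215.97210113] ((252.9591827392578, 215.65272521972656), (40.73887252807617, 58.276275634765625), 88.26429748535156) ang 82.7 r 0.020546714797011263
red n 334 r 48.0 ang 77.36
mark n 489 r 39.6 ang 75.57
ERR -1.79
```

>>> carry_out --steps '[0, 0, 0, 0.2, 0, 0, 0, 0, 0, 0, 0.2, 0, 0, 0, 0, 0, 0, 0, 0, 0, 0, 0, 0, 0, 0, 0, 0, 0, 0, 0, 0, 0, 0, 0, 0]'

```text
time_s: 16.5
position: [0.4967, -0.2796, 0.1149]
eef_rot: [-3.141, 0.002, 2.883]
wrist_force: [5.4, -1.3, -4.3]
width: 0.004
finger_force: 2.8
```

```bash
python3 -c "
from h import *
d=look('w18');err(d)"
```

```text
{'time_s': 16.5, 'joints': [0.1198, 0.7125, 0.4252, 1.8837, -0.4671, 0.6424, 2.1456], 'position': [0.4967, -0.2796, 0.1149], 'eef_rot': [-3.1413, 0.002, 2.8833], 'wrist_force': [5.4449, -1.3361, -4.2645], 'width': 0.0037}
tool minus axis, tool xy mm [-15.1  20.9] yaw 165.2
fin px [252.7182975  215.65642826] ((252.47402954101562, 215.1944122314453), (40.91420364379883, 57.35725402832031), 88.15238952636719) ang 83.6 r 0.020575144988103526
red n 346 r 48.1 ang 77.22
mark n 476 r 39.7 ang 76.59
ERR -0.64
```

>>> carry_out --steps '[0, 0, 0, -4, 0, 0, 0, 0, 0, 0, -8, 0, 0, 0, 0, 0, 0, -5, 0, -20, 0, 0, 0, 0, -5, 0, -40, 0, 0, 0, 0, -5, 0, -40, 0]'

```text
time_s: 17.05
position: [0.5212, -0.2863, 0.2153]
eef_rot: [3.142, -0.003, 2.882]
wrist_force: [0.5, -0.1, -0.4]
width: 0.005
finger_force: 0.0
```

>>> carry_out --steps '[0, 0, 0, 0, 0, 0, 0, 0, 0, 0, 0, 0, 0, 0, 0, 0, 0, 0, 0, 0, 0, 0, 0, 0, 0, 0, 0, 0, 0, 0, 0, 0, 0, 0, 0]'

```text
time_s: 17.55
position: [0.5211, -0.2862, 0.2136]
eef_rot: [3.141, -0.002, 2.883]
wrist_force: [0.4, -0.9, -0.9]
width: 0.002
finger_force: 0.0
```

```bash
python3 -c "
from h import *
d=look('w19');err(d);print(-d['R'].T@d['t'])
T=d['T']
for z,b in((.057,(0,512,0,384)),):
  m=blob(d,(50,120,60),(80,255,255),b);n,l,st,ce=cv2.connectedComponentsWithStats(m)
  for i in range(1,n):
    if st[i,4]>200:
      p=onz(d,*ce[i],z);print('green',st[i],p,'tool',(T[:3,:3].T@(p-T[:3,3]))*1e3)"
```

```text
{'time_s': 17.55, 'joints': [0.0526, 0.6026, 0.5192, 1.7832, -0.3802, 0.8591, 2.0605], 'position': [0.5211, -0.2862, 0.2136], 'eef_rot': [3.1413, -0.0023, 2.8826], 'wrist_force': [0.3683, -0.8774, -0.876], 'width': 0.0022}
tool minus axis, tool xy mm [-40.4  20.9] yaw 165.2
fin px [253.51205674 135.38297872] ((253.2178192138672, 135.38082885742188), (19.801239013671875, 36.08637237548828), 87.87889862060547) ang 79.4 r 0.02021767521418081
red n 287 r 48.2 ang 77.36
mark n 536 r 39.8 ang 77.19
ERR -0.18
[ 0.45154709 -0.26705254  0.29705547]
green [313 160  35  26 543] [ 0.52366495 -0.22592003  0.057     ] tool [ 12.61285192  58.86715039 156.63195226]
green [  18  329  101   29 1719] [ 0.62428098 -0.48942778  0.057     ] tool [-152.12566644 -170.08906408  156.19818899]
```

The dial is set to within about 0.2° and the finger is off it. Next is the button at (0.527, −0.2266).

>>> carry_out --steps '[0, 0, 0, 3, 20, 0, 0, 0, 0, 0, 3.5, 20, 0, 0, 0, 0, 0, 3, 19, 0, 0, 0, 0, 0, 0, 0, 0, 0, 0, 0, 0, 0, 0, 0, 0]'

```text
time_s: 18.1
position: [0.5276, -0.2275, 0.2146]
eef_rot: [-3.141, -0.0, 2.883]
wrist_force: [0.3, -0.3, 0.1]
width: 0.003
finger_force: 0.0
```

>>> carry_out --steps '[0, 0, 0, 0, 0, 25, 0, 0, 0, 0, 0, 0, 30, 0, 0, 0, 0, 0, 0, 25, 0, 0, 0, 0, 0, 0, 0, 0, 0, 0, 0, 0, 0, 0, 0]'

```text
time_s: 18.6
position: [0.5274, -0.2285, 0.135]
eef_rot: [-3.141, -0.0, 2.881]
wrist_force: [0.8, 0.0, -0.3]
width: 0.008
finger_force: 0.0
```

Tips are at 71 mm. I'll press toward 50 mm slowly.

>>> carry_out --steps '[0, 0, 0, 0, 1, 6, 0, 0, 0, 0, 0, 0, 5, 0, 0, 0, 0, 0, 0, 4, 0, 0, 0, 0, 0, 0, 3, 0, 0, 0, 0, 0, 0, 2, 0]'

```text
time_s: 19.1
position: [0.5284, -0.2262, 0.115]
eef_rot: [3.142, 0.001, 2.883]
wrist_force: [-0.4, 0.2, 4.2]
width: 0.003
finger_force: 2.3
```

>>> carry_out --steps '[0, 0, 0, 0, 0, 1, 0, 0, 0, 0, 0, 0, 1, 0, 0, 0, 0, 0, 0, 0.5, 0, 0, 0, 0, 0, 0, 0, 0, 0, 0, 0, 0, 0, 0, 0]'

```text
time_s: 19.6
position: [0.5284, -0.2263, 0.1142]
eef_rot: [3.141, 0.001, 2.883]
wrist_force: [-3.9, 3.4, 21.9]
width: 0.004
finger_force: 10.8
```

The button is against its stop: 22 N with the tip at 50.2 mm. Now release.

>>> carry_out --steps '[0, 0, 0, 0, 0, -3, 0, 0, 0, 0, 0, 0, -5, 0, 0, 0, 0, 0, 0, -10, 0, 0, 0, 0, 0, 0, -30, 0, 0, 0, 0, 0, 0, -40, 0]'

```text
time_s: 20.1
position: [0.5264, -0.2254, 0.1998]
eef_rot: [-3.142, -0.005, 2.883]
wrist_force: [0.6, -0.9, 0.3]
width: 0.002
finger_force: 0.0
```

>>> carry_out --steps '[0, 0, 0, 0, -20, -10, 0, 0, 0, 0, -10, -20, 0, 0, 0, 0, 0, -10, -19, 0, 0, 0, 0, 0, 0, 0, 0, 0, 0, 0, 0, 0, 0, 0, 0]'

```text
time_s: 20.6
position: [0.5313, -0.2884, 0.2096]
eef_rot: [3.141, -0.002, 2.882]
wrist_force: [0.2, -0.3, -0.7]
width: 0.009
finger_force: 0.0
```

Run:
```python
from h import *
from workcell import *
d=look('w20');err(d)
d0=pickle.load(open('pics/side0.pkl','rb'));d1=get_image('side')
for d in(d0,d1):
    m=blob(d,(50,120,50),(75,255,255),(195,310,140,262));ys,xs=np.nonzero(m);print('green',len(xs),xs.mean(),ys.mean())
```

```text
{'time_s': 20.6, 'joints': [0.055, 0.6235, 0.5171, 1.7589, -0.3892, 0.8642, 2.0591], 'position': [0.5313, -0.2884, 0.2096], 'eef_rot': [3.1413, -0.0015, 2.8816], 'wrist_force': [0.234, -0.2503, -0.7228], 'width': 0.0089}
tool minus axis, tool xy mm [-50.8  21.4] yaw 165.1
fin px [252.83821478 121.76429568] ((252.6447296142578, 121.76366424560547), (19.33186149597168, 37.280128479003906), 87.79740142822266) ang 78.5 r 0.02030872571873455
red n 305 r 48.2 ang 77.36
mark n 512 r 39.8 ang 77.24
ERR -0.12
green 89 265.70786516853934 176.79775280898878
green 95 265.5578947368421 177.1157894736842
```

The mark is still within about 0.1° of the line, the button is back up, and the arm is clear.

```bash
python3 -c "
from workcell import *
print(close_job())"
```

```text
the job is handed in; nothing more can be done
None
```

I turned the dial by pushing on the fin until the white mark lined up with the red line (last measured about 0.1° off), then pressed the green button to its stop and let it come back up; the arm was clear and the job was handed in at about 21 s of the 51 s allowed.

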